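# Sort the feed tray: black twin housing into the packing lane, white caps into the basket

## Task

Empty the narrow white feed tray by type: put both white caps in the orange basket, and pack the black twin housing in the empty lane of the teal crate, flat on its floor, white discs up and lying straight across the lane like those already packed beside it. Set every piece down gently, never let one drop, and leave the glue bottle, the screwdriver and the tumbler where they are.

Things in the scene. Friction and masses are not known exactly. Their poses are not given: they have to be found in the camera images.
- feed_tray: Fixed white narrow gutter, open on top, 52 x 326 mm outside (y is its length), walls 5 mm thick, 41 mm high, inner floor 5 mm above the bench. Origin at the centre of its underside. Three pieces stand in a row in it, about 96 mm apart, in any order. Fingers fit before and behind each piece in line with the row, but only 3 mm is free beside the housing.
- crate: Fixed teal packing crate with two parallel lanes, walls 5 mm thick and 60 mm high. Origin under the centre of the empty lane, y along the lanes, x across them. Outside it spans x -39 to +112 mm and y -105 to +105 mm. The lane at +73 mm in x is full of black housings that are fixed in place: leave them.
- lane (a point): Centre of the empty lane's floor, 5 mm above the bench. x across the lane, y along it. Inside, 68 mm wide (x), 200 mm long (y), walls 55 mm above this floor. A housing laid across has 4 mm spare at each end, no room for a finger, but room beside it along the lane: held by its ends it must first be put down on the bench and taken again by its long sides.
- basket: Fixed orange plastic basket, open on top, 110 x 150 mm outside (x, y), walls 4 mm thick and 50 mm high. Origin at the centre of its underside.
- basket_in (a point): Centre of the basket's inner floor, 4 mm above the bench; inside the basket is 102 x 142 mm (x, y).
- housing: Loose black plastic twin housing, 60 g: a block 60 mm long (its x axis) x 36 mm wide (y) x 28 mm high, with two low round collars on top (28 mm diameter, 2 mm high, at x = -14.5 and +14.5 mm), each with a white disc. Origin at the centre of its underside, z up. It stands in the feed tray lengthwise.
- cap_a: Loose white round plastic cap, 36 mm diameter, 26 mm high, bevelled at the top, 30 g, standing upright in the feed tray. Origin at the centre of its underside, z up.
- cap_b: A second white cap, the same as cap_a.
- glue: Bystander: small white glue bottle with a green cap, 34 mm diameter, 95 mm tall, standing on the bench. Origin at the centre of its underside.
- screwdriver: Bystander: screwdriver with a red handle, 170 mm long, lying on the bench along its x axis. Origin near the middle of its length, on the bench.
- tumbler: Bystander: cream drinking tumbler with a white lid, 70 mm diameter, 160 mm tall, standing on the bench. Origin at the centre of its underside.

How it is judged:
By the outcome, as a careful person would: the job done as asked, in the order asked, and still so for the second after the job is handed in, with the robot touching nothing.
It also fails if it takes over 70 s, if anything falls off the work surface, if the arm or the gripper's body presses on something with over 40 N, if the wrist force passes 120 N, or if a joint passes its speed limit or range.

## Robot

A 6-joint arm with a two-finger parallel gripper is mounted at the origin on the work surface. World frame = base frame: x ahead of the robot, y to its left, z up, the work surface at z = 0. Lengths are in mm, angles in degrees, forces in N, time in s.
With the tool pointing down it reaches from about 350 to 850 mm from the base axis. Payload 8.1 kg.
Tool frame: the origin (TCP) lies on the centre line of the jaws, within the pads' length; the fingertips stand 19 mm ahead of it and the grasp point (between the pads) is the TCP (r.tip_reach is the z of the fingertips in the tool frame, in mm); z points along the fingers, y is the line along which they close (so a half turn about z gives the same grasp; the last joint's range is limited). The gripper opens to 85 mm and grips with 20 to 120 N. Pads are 22 mm wide; open, the fingers measure 114 mm over their backs; the gripper's body (76 mm by 85 mm) begins 54 mm behind the grasp point. The pads swing forward as they close: fully open they stand 13 mm farther back than shut.
Start: joints at [68.789, 7.471, 85.268, -0, 87.261, -4.893], TCP at [168.557, 575.842, 250.292] pointing down, gripper open.
Joint ranges: [-169.43, 169.43], [-51.17, 129.36], [1.28, 143.12], [-76.62, 256.62], [0, 156.53], [-152.29, 152.29]. Speed limits (degrees/s): [136.94, 136.94, 159.86, 180, 180, 180].

## Interface

Orientations are given as [roll, pitch, yaw] about the fixed x, y, z axes, in that order (R = Rz(yaw) Ry(pitch) Rx(roll)).
In Python, from bench import r gives the robot as it stands. The module is installed in compiled form; this text tells all that it offers.
- The arm moves only by the shell command python3 -m handwheel 'ROWS' [FORCE]. ROWS is JSON, a list of rows, each a list of 7 numbers: the shift along the tool's x, y, z in m, then the turn, a rotation vector about the tool's x, y, z in degrees, then the finger opening in m, from 0 to 0.0854. In form: [[tx, ty, tz, ax, ay, az, claw], ...]. A call has 1 to 8 rows; each row shifts and turns the commanded pose from where the row before left it, along the tool's axes as they then stand; what a row does not reach is not made up. A row lasts 1/12 s, in which the tool goes at most 41.7 mm and 7.16 degrees, less where a joint would pass 70% of its speed; a pose out of reach is approached as far as the arm can. A call with a gripper value outside its range is refused whole. The fingers move at their own pace and stop on an object; FORCE is the grip in N (left out, the last holds). Time passes only in rows, so rows that do not move let the fingers close. It gives the time, the measured TCP pose, the force, the opening and the grip force at its end, in the units of the state.
- r.sense(): the state, without advancing time (a new reading comes with each control period).
- r.snapshot(name): name is "side" or "top" or "wrist"; returns (picture, depth): 480x640x3 uint8, blue, green, red; 480x640 float32, mm along the optical axis (not along the pixel's ray), 0 where there is no reading.
- r.calibration(name): a dict with "vfov" (degrees; the focal length in pixels is half the picture's height over the tangent of half this angle, whatever the lens; pixels are square), "cx", "cy" (the principal point, pixels), "rvec" (rotation vector, rad) and "tvec" (3), from world to camera coordinates, as OpenCV has them; the wrist camera has in their place "tool_from_camera" (4x4, takes a point from camera to tool coordinates, whose origin is the TCP and whose axes are the flange's). Camera axes: x right, y down, z forward; pixel columns grow to the right and rows downward; lengths in mm; the calibration is good to about 2 mm. A picture is of the moment at which its call begins: read the wrist's pose just before it. calibration takes no time and is no camera call.
- r.hand_in(): hands the job in; it is judged then, once.
The state is a dict: "time": time; "joint_pos": joint angles; "qd": joint speeds; "joint_efforts": joint torques, N m; "tool_pos": TCP position; "tcp_rot": TCP orientation; "ft_force": force on the tool from outside, world axes, zero at the start; "wrist_torque": the same for the moment, N m; "finger_gap": finger opening in mm; "grip_force": force on a finger pad.
Only numpy, scipy, OpenCV 4.12 (cv2) and the standard library are available. Lean on these libraries where they do the work, as an engineer would, in place of code of your own. Each camera call takes 0.05 s, during which the arm holds its last target. There are 200 camera calls.

## Working session

There is one attempt and no reset: what is moved stays moved. The work goes in short steps, Python scripts to look and compute and a shell command to move; the robot and the scene stay as the last step left them, time stands still between calls to the robot, and variables do not carry over. Pictures are saved under pics/ and viewed, at most 10 in all, crops included, and the job is handed in when it is done.

```bash
mkdir -p pics; cat > h.py <<'E'
import numpy as np, cv2
from bench import r
from scipy.spatial.transform import Rotation as R
def K(c):
    f=240/np.tan(np.radians(c['vfov'])/2); return f,c['cx'],c['cy']
def cloud(name):
    s=r.sense(); im,d=r.snapshot(name); c=r.calibration(name); f,cx,cy=K(c)
    v,u=np.mgrid[:480,:640]; P=np.dstack([(u-cx)/f*d,(v-cy)/f*d,d]).reshape(-1,3)
    if name=='wrist':
        T=np.array(c['tool_from_camera']); P=P@T[:3,:3].T+T[:3,3]
        P=P@R.from_euler('xyz',s['tcp_rot'],degrees=True).as_matrix().T+s['tool_pos']
    else:
        M=cv2.Rodrigues(np.array(c['rvec'],float))[0]; P=(P-np.ravel(c['tvec']))@M
    P=P.reshape(480,640,3); P[d==0]=np.nan
    return im,P
E
python3 - <<'E'
from h import *
s=r.sense(); print({k:np.round(v,2).tolist() for k,v in s.items()})
print(r.calibration('wrist'),r.calibration('top'))
for n in('top','side','wrist'):
    im,P=cloud(n); cv2.imwrite(f'pics/{n}0.png',im); np.save(f'{n}0.npy',P)
E
```

```text
{'time': 0.0, 'joint_pos': [68.79, 7.51, 85.33, -0.0, 87.26, -4.89], 'qd': [0.01, -0.09, -0.01, -0.04, 0.05, -0.07], 'joint_efforts': [-0.0, -56.94, -50.05, -0.0, 0.02, -0.0], 'tool_pos': [168.37, 575.35, 249.26], 'tcp_rot': [-179.9, -0.01, 163.68], 'ft_force': [-0.76, -0.1, -0.26], 'wrist_torque': [0.01, -0.01, -0.05], 'grip_force': 0.0, 'finger_gap': 85.51}
{'vfov': 62.434471912367165, 'cx': 317.75591795341626, 'cy': 242.6937329781439, 'tool_from_camera': array([[-8.30242332e-04, -9.55934946e-01, -2.93577401e-01,
         7.33920507e+01],
       [ 9.99999568e-01, -6.71174607e-04, -6.42565509e-04,
        -3.74069748e-01],
       [ 4.17209129e-04, -2.93577807e-01,  9.55935090e-01,
        -1.23313331e+02],
       [ 0.00000000e+00,  0.00000000e+00,  0.00000000e+00,
         1.00000000e+00]])} {'vfov': 51.52650311498037, 'cx': 314.773591818717, 'cy': 251.33799205954531, 'rvec': array([ 2.13001152, -2.13326414,  0.10738791]), 'tvec': array([ 90.70135912, 498.1820682 , 977.05745904])}
```

View pics/top0.png

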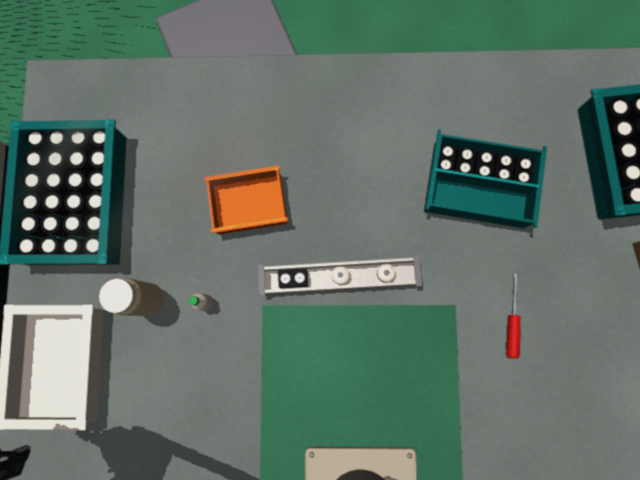

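View pics/side0.png

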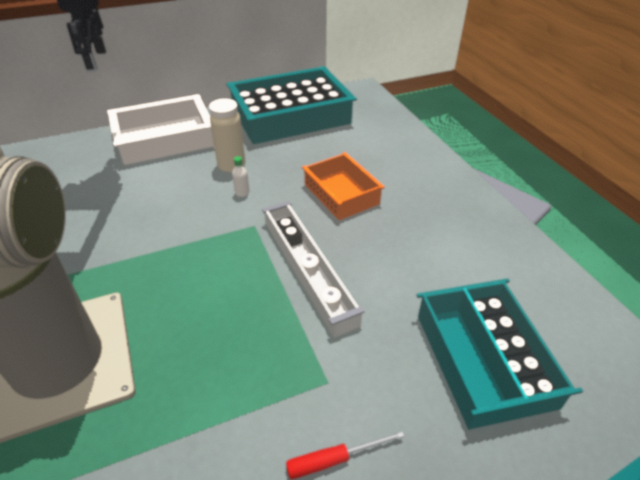

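The top view shows the tray with the housing at (292,278) and caps at (341,275) and (387,272). The basket is at (247,200), the crate's empty lane at (485,200), and the glue bottle at (197,301), near the tray's left end. The side view agrees with this.

```bash
cat > m.py <<'E'
from h import *
im=cv2.imread('pics/top0.png'); P=np.load('top0.npy'); hsv=cv2.cvtColor(im,cv2.COLOR_BGR2HSV)
H,S,V=cv2.split(hsv)
c=r.calibration('top'); f,cx,cy=K(c); M=cv2.Rodrigues(c['rvec'])[0]; C=-M.T@c['tvec']
def ray(u,v,z):
    d=M.T@np.array([(u-cx)/f,(v-cy)/f,1]); return C+d*(z-C[2])/d[2]
def box(m,z0,z1,u0,u1,v0,v1,name):
    q=m&(P[...,2]>z0)&(P[...,2]<z1); w=np.zeros_like(q); w[v0:v1,u0:u1]=True; q&=w
    p=P[q]; rc=cv2.minAreaRect(p[:,:2].astype(np.float32)); print(name,q.sum(),np.round(rc[0],1),np.round(rc[1],1),round(rc[2],2),'z',np.round(np.median(p[:,2]),1)); return q
print('cam',C.round(1),'bench z',np.nanmedian(P[100:120,330:400,2]))
box((H>5)&(H<18)&(S>150),40,60,195,300,155,245,'basket rim')
box((H>80)&(H<100)&(S>100),50,72,420,555,125,235,'crate rim')
box((S<60)&(V>100),34,52,250,430,250,305,'tray rim')
box((V<70),20,50,270,312,262,292,'housing')
w=((S<40)&(V>215)).astype(np.uint8)
w2=np.zeros_like(w); w2[255:300,270:410]=w[255:300,270:410]
n,l,st,ce=cv2.connectedComponentsWithStats(w2)
for i in range(1,n):
    if st[i,4]>30: print(st[i],ce[i].round(1),'z',np.nanmedian(P[l==i][:,2]).round(1),'ray z31',ray(*ce[i],31).round(1),'z36',ray(*ce[i],36).round(1))
w2=np.zeros_like(w); w2[140:185,440:540]=w[140:185,440:540]
n,l,st,ce=cv2.connectedComponentsWithStats(w2)
print([ray(*ce[i],36)[:2].round(1).tolist() for i in range(1,n) if st[i,4]>20])
E
python3 m.py; python3 -c "
import cv2
a=cv2.imread('pics/top0.png'); b=cv2.resize(a[245:310,250:435],None,fx=4,fy=4); c=cv2.resize(a[120:240,415:560],None,fx=4,fy=4)[:320]
import numpy as np
o=np.zeros((600,800,3),np.uint8); o[:260,:740]=b; o[270:590,:580]=c; cv2.imwrite('pics/z.png',o)"
```

```text
cam [ 358.2   51.5 1039.3] bench z 0.37094608433010623
basket rim 935 [606.3 232.2] [119.9 155.9] 8.67 z 49.8
crate rim 2170 [ 643.5 -254.8] [221.9 168.2] 80.16 z 59.3
tray rim 1377 [449.4  42.1] [ 61.1 326.8] 3.53 z 40.8
housing 302 [445.5 135.5] [38.6 57.4] 3.67 z 33.5
[270 265  43   3  50] [290.8 266. ] z 41.5 ray z31 [469.  139.2  31. ] z36 [468.5 138.7  36. ]
[379 265  14  15 127] [385.1 272.3] z 30.6 ray z31 [455.6 -52.5  31. ] z36 [455.2 -52.   36. ]
[ 270  268  112   24 1095] [335.1 278.9] z 6.1 ray z31 [442.5  48.8  31. ] z36 [442.1  48.8  36. ]
[282 275   7   7  39] [284.9 277.9] z 35.3 ray z31 [444.7 150.9  31. ] z36 [444.2 150.4  36. ]
[296 274   8   8  41] [299.2 277.3] z 36.0 ray z31 [445.7 121.8  31. ] z36 [445.3 121.4  36. ]
[[707.9, -185.3], [701.0, -225.2], [693.5, -264.3], [687.0, -303.3], [679.8, -180.5], [679.8, -343.2], [672.9, -219.7], [665.6, -258.9], [658.5, -298.7], [651.2, -337.6]]
```

View pics/z.png

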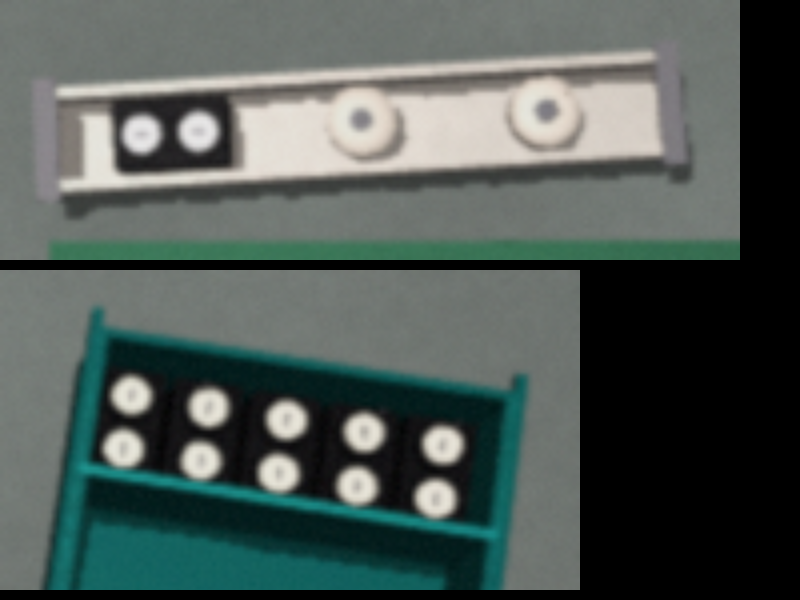

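The crop confirms the order: housing (292,278), cap (340,274), cap (387,272). The tray yaw is about 3.2°, the crate's about -10° with its lane at (607.6,-248.7), and the basket is at (606,232) with a yaw of about 8.7°. I'll turn the tool and travel to above the middle cap.

```bash
cat > d.py <<'E'
import sys; from h import *
x,y,z,yaw=map(float,sys.argv[1:5]); s=r.sense()
T=R.from_euler('xyz',s['tcp_rot'],degrees=True); D=R.from_euler('xyz',[180,0,yaw],degrees=True)
t=D.as_matrix().T@(np.array([x,y,z])-s['tool_pos'])
print('after turn: shift m',(t/1000).round(4),'now-frame',(T.inv().apply(np.array([x,y,z])-s['tool_pos'])/1000).round(4),'turn',(T.inv()*D).as_rotvec(degrees=True).round(2))
print(s['time'],np.round(s['tool_pos'],1),np.round(s['tcp_rot'],2),'F',np.round(s['ft_force'],1),'gap',round(s['finger_gap'],1),'grip',round(s['grip_force'],1),'j',np.round(s['joint_pos'],0))
E
python3 -c "from bench import r; print(r.tip_reach)"
python3 -m handwheel '[[0,0,0,0,0,-6.5,0.085],[0,0,0,0,0,-6.5,0.085],[0,0,0,0,0,-6.5,0.085],[-0.008,-0.018,0,0,0,0,0.085],[-0.016,-0.034,0,0,0,0,0.085],[-0.016,-0.034,0,0,0,0,0.085],[-0.016,-0.034,0,0,0,0,0.085],[-0.016,-0.034,0,0,0,0,0.085]]' 30
python3 -m handwheel '[[-0.016,-0.034,0,0,0,0,0.085],[-0.016,-0.034,0,0,0,0,0.085],[-0.016,-0.034,0,0,0,0,0.085],[-0.016,-0.034,0,0,0,0,0.085],[-0.016,-0.034,0,0,0,0,0.085],[-0.016,-0.034,0,0,0,0,0.085],[-0.016,-0.034,0,0,0,0,0.085],[-0.016,-0.034,0,0,0,0,0.085]]'
python3 d.py 450.3 40 150 183.2
```

```text
19.0
time: 0.82
tool_pos: [249.2, 424.5, 249.8]
tcp_rot: [-180.0, -0.0, -176.8]
ft_force: [1.0, -0.6, -0.7]
finger_gap: 85.3
grip_force: 0.0
time: 1.48
tool_pos: [392.2, 159.8, 250.3]
tcp_rot: [180.0, 0.0, -176.8]
ft_force: [0.6, 0.1, -0.4]
finger_gap: 85.2
grip_force: 0.0
after turn: shift m [-0.0513 -0.1229  0.1003] now-frame [-0.0513 -0.1229  0.1003] turn [ 0.01  0.02 -0.01]
1.4833 [392.2 159.8 250.3] [ 1.7999e+02  2.0000e-02 -1.7681e+02] F [ 0.6  0.1 -0.4] gap 85.2 grip 0.0 j [ 15. -21. 112.   0.  89. -78.]
```

```bash
python3 -m handwheel '[[-0.013,-0.031,0.015,0,0,0,0.07],[-0.013,-0.031,0.02,0,0,0,0.07],[-0.013,-0.031,0.03,0,0,0,0.07],[-0.012,-0.03,0.03,0,0,0,0.07],[0,0,0.005,0,0,0,0.07],[0,0,0,0,0,0,0.07]]'
python3 d.py 450.3 40 150 183.2
cat > w.py <<'E'
from h import *; import sys
im,P=cloud('wrist'); n=sys.argv[1]; cv2.imwrite(f'pics/{n}.png',im); np.save(f'{n}.npy',P)
E
python3 w.py w1
```

```text
time: 1.98
tool_pos: [446.0, 44.2, 151.2]
tcp_rot: [180.0, -0.3, -177.0]
ft_force: [-0.7, 0.6, -0.0]
finger_gap: 70.0
grip_force: 0.0
after turn: shift m [-0.0041 -0.0044  0.0012] now-frame [-0.0041 -0.0044  0.0012] turn [ 0.03 -0.33 -0.21]
1.9833 [446.   44.2 151.2] [ 179.97   -0.33 -177.01] F [-0.7  0.6 -0. ] gap 70.0 grip 0.0 j [ -1. -12. 115.   0.  78. -94.]
```

View pics/w1.png

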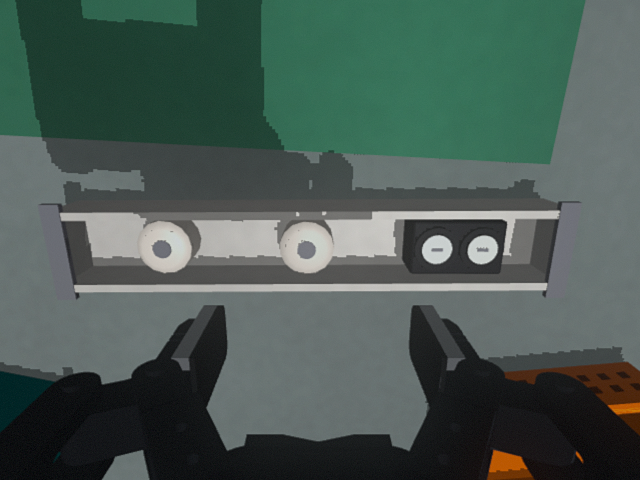

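The wrist view shows the caps with grey centres at (163,249) and (307,249), the housing discs at (437,249) and (483,249), and all three pieces upright.

```bash
python3 - <<'E'
from h import *
P=np.load('w1.npy')
for u,v in((163,249),(307,249),(437,249),(483,249)): print(np.nanmedian(P[v-4:v+5,u-4:u+5].reshape(-1,3),0).round(1))
z=P[...,2]; m=(z>38)&(z<43); m[:190]=0; m[300:]=0
q=P[m]; print(cv2.minAreaRect(q[:,:2].astype(np.float32)))
E
python3 d.py 450.3 40 150 183.2
```

```text
[455.9 -56.4  31.3]
[450.9  36.6  31.5]
[445.2 118.9  35.7]
[443.7 148.   35.6]
((449.91632080078125, 38.29986572265625), (62.416534423828125, 327.68365478515625), 3.210476875305176)
after turn: shift m [-0.0032 -0.0054  0.0031] now-frame [-0.0032 -0.0054  0.0031] turn [ 0.04 -0.17 -0.13]
2.0333 [446.8  45.2 153.1] [ 1.7997e+02 -1.7000e-01 -1.7693e+02] F [ 0.  -0.   0.5] gap 70.1 grip 0.0 j [ -1. -12. 115.   0.  78. -94.]
```

```bash
python3 -m handwheel '[[-0.004,-0.006,0.03,0,0,0,0.06],[0,0,0.035,0,0,0,0.06],[0,0,0.03,0,0,0,0.06],[0,0,0.015,0,0,0,0.06],[0,0,0.01,0,0,0,0.06],[0,0,0,0,0,0,0.06],[0,0,0,0,0,0,0.06]]'
python3 d.py 450.6 38.5 28 183.2
```

```text
time: 2.62
tool_pos: [452.9, 40.5, 35.5]
tcp_rot: [180.0, 0.1, -176.8]
ft_force: [0.5, -1.0, 0.7]
finger_gap: 59.9
grip_force: 0.0
after turn: shift m [ 0.0025 -0.0018  0.0075] now-frame [ 0.0025 -0.0018  0.0075] turn [0.   0.08 0.05]
2.6167 [452.9  40.5  35.5] [ 1.8000e+02  8.0000e-02 -1.7675e+02] F [ 0.5 -1.   0.7] gap 59.9 grip 0.0 j [ -1.  -2. 119.   0.  63. -95.]
```

```bash
python3 -m handwheel '[[0.002,-0.002,0.004,0,0,0,0.06],[0,0,0.004,0,0,0,0.06],[0,0,0,0,0,0,0.05],[0,0,0,0,0,0,0.04],[0,0,0,0,0,0,0.03],[0,0,0,0,0,0,0.03],[0,0,0,0,0,0,0.03],[0,0,0,0,0,0,0.03]]' 25
python3 d.py 450.6 38.5 150 183.2
```

```text
time: 3.28
tool_pos: [450.6, 37.6, 26.8]
tcp_rot: [-180.0, 0.0, -176.8]
ft_force: [-2.6, -0.3, 5.6]
finger_gap: 34.9
grip_force: 25.0
after turn: shift m [-1.000e-04  9.000e-04 -1.232e-01] now-frame [-1.000e-04  9.000e-04 -1.232e-01] turn [-0.    0.03 -0.02]
3.2833 [450.6  37.6  26.8] [-1.8000e+02  3.0000e-02 -1.7682e+02] F [-2.6 -0.3  5.6] gap 34.9 grip 25.0 j [ -2.  -2. 120.  -0.  62. -95.]
```

```bash
python3 -m handwheel '[[0,0,-0.01,0,0,0,0.03],[0,0,-0.025,0,0,0,0.03],[0,0,-0.035,0,0,0,0.03],[0,0,-0.03,0,0,0,0.03],[0,0,-0.01,0,0,-5.5,0.03]]'
python3 -m handwheel '[[-0.013,0.01,0,0,0,0,0.03],[-0.026,0.021,0,0,0,0,0.03],[-0.03,0.024,0,0,0,0,0.03],[-0.03,0.024,0,0,0,0,0.03],[-0.03,0.024,0,0,0,0,0.03],[-0.03,0.024,0,0,0,0,0.03],[-0.026,0.021,0,0,0,0,0.03],[-0.015,0.012,0,0,0,0,0.03]]'
python3 -m handwheel '[[-0.011,0.008,0,0,0,0,0.03],[0,0,0,0,0,0,0.03],[0,0,0,0,0,0,0.03]]'
python3 d.py 634 236.4 26 188.7;python3 w.py w2
```

```text
time: 3.7
tool_pos: [452.9, 37.6, 142.0]
tcp_rot: [-179.9, 0.4, -171.4]
ft_force: [1.2, -0.9, -0.4]
finger_gap: 34.7
grip_force: 25.2
time: 4.37
tool_pos: [625.4, 228.8, 136.7]
tcp_rot: [180.0, 0.1, -171.2]
ft_force: [0.8, 0.1, -0.3]
finger_gap: 34.7
grip_force: 25.2
time: 4.62
tool_pos: [633.4, 235.8, 136.2]
tcp_rot: [-180.0, -0.0, -171.3]
ft_force: [0.3, -1.0, 0.0]
finger_gap: 34.9
grip_force: 25.2
after turn: shift m [-0.0007  0.0005  0.1102] now-frame [-0.0008  0.0006  0.1102] turn [-0.01 -0.03  0.03]
4.6167 [633.4 235.8 136.2] [-1.7999e+02 -3.0000e-02 -1.7127e+02] F [ 0.3 -1.   0. ] gap 34.9 grip 25.2 j [ 16.  23.  79.  -0.  78. -83.]
```

View pics/w2.png

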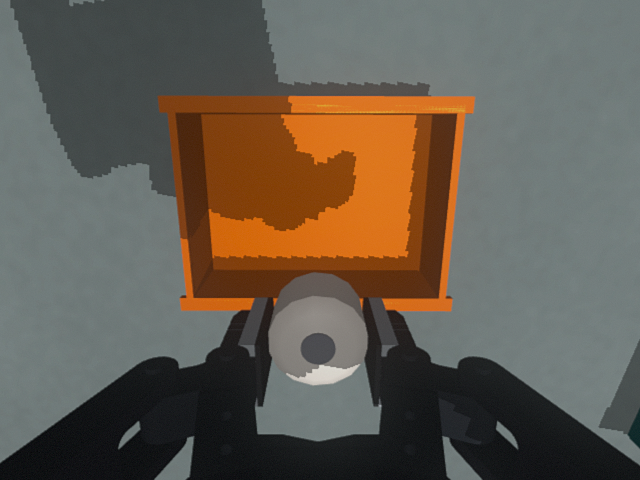

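The cap is held centrally at (318,345) and upright. The basket, with inner corners (203,115) to (418,270), is square to the tool and clear.

```bash
python3 - <<'E'
from h import *
P=np.load('w2.npy'); im=cv2.imread('pics/w2.png'); h=cv2.cvtColor(im,cv2.COLOR_BGR2HSV)
m=(P[...,2]>44)&(P[...,2]<56)&(h[...,0]<20)&(h[...,1]>150)
print(cv2.minAreaRect(P[m][:,:2].astype(np.float32)))
E
python3 -m handwheel '[[0,0,0.02,0,0,0,0.03],[0,0,0.03,0,0,0,0.03],[0,0,0.03,0,0,0,0.03],[0,0,0.018,0,0,0,0.03],[0,0,0.007,0,0,0,0.03],[0,0,0.002,0,0,0,0.03],[0,0,0,0,0,0,0.03],[0,0,0,0,0,0,0.03]]'
python3 d.py 634 236.4 26 188.7
```

```text
((607.4116821289062, 229.65687561035156), (118.43327331542969, 158.3765869140625), 8.661190032958984)
time: 5.33
tool_pos: [634.7, 235.6, 31.4]
tcp_rot: [180.0, 0.2, -171.3]
ft_force: [0.1, -0.0, -0.1]
finger_gap: 34.7
grip_force: 25.2
after turn: shift m [0.0006 0.0009 0.0054] now-frame [0.0006 0.0009 0.0054] turn [ 0.02  0.16 -0.04]
5.3333 [634.7 235.6  31.4] [ 1.7998e+02  1.6000e-01 -1.7134e+02] F [ 0.1 -0.  -0.1] gap 34.7 grip 25.2 j [ 16.  30.  82.  -0.  68. -83.]
```

```bash
python3 -m handwheel '[[0,0,0.002,0,0,0,0.03],[0,0,0.0015,0,0,0,0.03],[0,0,0,0,0,0,0.03]]'
python3 -m handwheel '[[0,0,0.001,0,0,0,0.03],[0,0,0,0,0,0,0.03]]'
python3 -m handwheel '[[0,0,0.001,0,0,0,0.03],[0,0,0,0,0,0,0.03]]'
```

```text
time: 5.58
tool_pos: [633.9, 235.7, 26.5]
tcp_rot: [180.0, 0.1, -171.3]
ft_force: [-0.3, -0.1, -0.9]
finger_gap: 34.6
grip_force: 25.2
time: 5.75
tool_pos: [633.9, 235.7, 25.9]
tcp_rot: [180.0, 0.1, -171.3]
ft_force: [-2.6, -1.1, 6.0]
finger_gap: 34.6
grip_force: 25.6
time: 5.92
tool_pos: [633.9, 235.8, 25.8]
tcp_rot: [-180.0, 0.0, -171.3]
ft_force: [-6.0, -2.5, 13.7]
finger_gap: 35.0
grip_force: 26.2
```

```bash
python3 -m handwheel '[[0,0,0,0,0,0,0.04],[0,0,0,0,0,0,0.052],[0,0,0,0,0,0,0.06],[0,0,-0.01,0,0,0,0.06],[0,0,-0.03,0,0,0,0.06],[0,0,-0.035,0,0,0,0.06],[0,0,-0.03,0,0,0,0.06],[0,0,-0.01,0,0,5.5,0.06]]'
python3 -m handwheel '[[0.01,-0.014,0,0,0,0,0.06],[0.02,-0.028,0,0,0,0,0.06],[0.022,-0.032,0,0,0,0,0.06],[0.022,-0.032,0,0,0,0,0.06],[0.022,-0.032,0,0,0,0,0.06],[0.022,-0.032,0,0,0,0,0.06],[0.022,-0.032,0,0,0,0,0.06],[0.022,-0.032,0,0,0,0,0.06]]'
python3 -m handwheel '[[0.02,-0.028,0,0,0,0,0.06],[0.012,-0.019,0.02,0,0,0,0.06],[0,0,0.03,0,0,0,0.06],[0,0,0.025,0,0,0,0.06],[0,0,0.01,0,0,0,0.06],[0,0,0,0,0,0,0.06],[0,0,0,0,0,0,0.06],[0,0,0,0,0,0,0.06]]'
python3 d.py 455.5 -56 27 183.2
```

```text
time: 6.58
tool_pos: [636.3, 236.4, 146.0]
tcp_rot: [179.9, 0.5, -176.7]
ft_force: [0.6, 0.3, 0.8]
finger_gap: 59.8
grip_force: 0.0
time: 7.25
tool_pos: [483.6, -8.3, 139.3]
tcp_rot: [-180.0, 0.0, -176.8]
ft_force: [0.1, -1.1, 0.4]
finger_gap: 60.0
grip_force: 0.0
time: 7.92
tool_pos: [456.7, -55.8, 55.4]
tcp_rot: [-180.0, 0.1, -176.8]
ft_force: [0.2, 0.8, 0.9]
finger_gap: 60.1
grip_force: 0.0
after turn: shift m [ 0.0012 -0.0002  0.0284] now-frame [ 0.0013 -0.0001  0.0284] turn [-0.04  0.12  0.02]
7.9167 [456.7 -55.8  55.4] [-1.7996e+02  1.2000e-01 -1.7678e+02] F [0.2 0.8 0.9] gap 60.1 grip 0.0 j [ -13.   -3.  118.    0.   65. -107.]
```

```bash
python3 -m handwheel '[[0.001,0,0.012,0,0,0,0.06],[0,0,0.012,0,0,0,0.06],[0,0,0.004,0,0,0,0.05],[0,0,0,0,0,0,0.04],[0,0,0,0,0,0,0.03],[0,0,0,0,0,0,0.03],[0,0,0,0,0,0,0.03],[0,0,0,0,0,0,0.03]]' 25
python3 -m handwheel '[[0,0,-0.01,0,0,0,0.03],[0,0,-0.025,0,0,0,0.03],[0,0,-0.035,0,0,0,0.03],[0,0,-0.03,0,0,0,0.03],[0,0,-0.01,0,0,-5.5,0.03],[0,0,0,0,0,0,0.03]]'
python3 d.py 579 226.5 137 188.7
```

```text
time: 8.58
tool_pos: [455.1, -55.9, 26.6]
tcp_rot: [-180.0, 0.1, -176.8]
ft_force: [1.0, 0.4, 3.6]
finger_gap: 35.0
grip_force: 25.3
time: 9.08
tool_pos: [457.0, -56.5, 140.5]
tcp_rot: [-179.8, 0.4, -171.1]
ft_force: [-0.3, 0.7, -0.3]
finger_gap: 34.9
grip_force: 25.1
after turn: shift m [-0.1634  0.2613  0.0035] now-frame [-0.1644  0.2606  0.0039] turn [-0.17  0.4   0.23]
9.0833 [457.  -56.5 140.5] [-179.83    0.4  -171.07] F [-0.3  0.7 -0.3] gap 34.9 grip 25.1 j [ -13.  -10.  115.   -0.   75. -112.]
```

```bash
python3 -m handwheel '[[-0.01,0.015,0,0,0,0,0.03],[-0.019,0.03,0,0,0,0,0.03],[-0.02,0.032,0,0,0,0,0.03],[-0.02,0.032,0,0,0,0,0.03],[-0.02,0.032,0,0,0,0,0.03],[-0.02,0.032,0,0,0,0,0.03],[-0.02,0.032,0,0,0,0,0.03],[-0.02,0.032,0,0,0,0,0.03]]'
python3 -m handwheel '[[-0.015,0.024,0,0,0,0,0.03],[0,0,0.02,0,0,0,0.03],[0,0,0.03,0,0,0,0.03],[0,0,0.03,0,0,0,0.03],[0,0,0.015,0,0,0,0.03],[0,0,0.005,0,0,0,0.03],[0,0,0,0,0,0,0.03],[0,0,0,0,0,0,0.03]]'
python3 d.py 579 226.5 26.5 188.7
```

```text
time: 9.75
tool_pos: [565.4, 202.6, 134.2]
tcp_rot: [-180.0, -0.1, -171.5]
ft_force: [0.6, -0.9, -0.4]
finger_gap: 35.2
grip_force: 25.1
time: 10.42
tool_pos: [576.9, 226.8, 35.8]
tcp_rot: [-180.0, -0.0, -171.4]
ft_force: [-0.5, 0.0, 0.9]
finger_gap: 34.7
grip_force: 25.2
after turn: shift m [-0.002  -0.0007  0.0093] now-frame [-0.002  -0.0007  0.0093] turn [-0.   -0.04 -0.08]
10.4167 [576.9 226.8  35.8] [-1.8000e+02 -4.0000e-02 -1.7138e+02] F [-0.5  0.   0.9] gap 34.7 grip 25.2 j [ 17.  22.  92.   0.  66. -82.]
```

```bash
python3 -m handwheel '[[-0.001,0,0.005,0,0,0,0.03],[0,0,0.0025,0,0,0,0.03],[0,0,0.001,0,0,0,0.03],[0,0,0,0,0,0,0.03]]'
python3 -m handwheel '[[0,0,0.001,0,0,0,0.03],[0,0,0,0,0,0,0.03]]'
python3 -m handwheel '[[0,0,0.0005,0,0,0,0.03],[0,0,0,0,0,0,0.03]]'
```

```text
time: 10.75
tool_pos: [578.2, 227.1, 27.5]
tcp_rot: [180.0, 0.0, -171.3]
ft_force: [-0.4, -0.5, 0.1]
finger_gap: 34.9
grip_force: 25.2
time: 10.92
tool_pos: [578.1, 227.1, 26.4]
tcp_rot: [180.0, 0.0, -171.3]
ft_force: [0.1, -1.3, -0.2]
finger_gap: 35.0
grip_force: 25.1
time: 11.08
tool_pos: [578.1, 227.1, 25.7]
tcp_rot: [-180.0, 0.0, -171.3]
ft_force: [0.7, 0.4, -0.5]
finger_gap: 35.0
grip_force: 25.2
```

```bash
python3 -m handwheel '[[0,0,0.0007,0,0,0,0.03],[0,0,0,0,0,0,0.03]]'
python3 -m handwheel '[[0,0,0.0005,0,0,0,0.03],[0,0,0,0,0,0,0.03]]'
```

```text
time: 11.25
tool_pos: [578.1, 227.1, 25.6]
tcp_rot: [180.0, 0.0, -171.3]
ft_force: [-2.7, -0.8, 4.6]
finger_gap: 34.9
grip_force: 25.6
time: 11.42
tool_pos: [578.2, 227.1, 25.6]
tcp_rot: [-180.0, -0.0, -171.3]
ft_force: [-5.1, -2.4, 8.6]
finger_gap: 35.0
grip_force: 25.9
```

```bash
python3 -m handwheel '[[0,0,0,0,0,0,0.04],[0,0,0,0,0,0,0.052],[0,0,0,0,0,0,0.055],[0,0,-0.01,0,0,0,0.06],[0,0,-0.03,0,0,0,0.06],[0,0,-0.035,0,0,0,0.06],[0,0,-0.035,0,0,0,0.06],[0,0,-0.01,0,0,5.5,0.076]]'
python3 -m handwheel '[[0.013,-0.008,0,0,0,0,0.076],[0.026,-0.016,0,0,0,0,0.076],[0.03,-0.018,0,0,0,0,0.076],[0.03,-0.018,0,0,0,0,0.076],[0.025,-0.015,0,0,0,0,0.076],[0.014,-0.01,0,0,0,0,0.076],[0,0,0,0,0,0,0.076],[0,0,0,0,0,0,0.076]]'
python3 -m handwheel '[[0,0,0,0,0,0,0.076],[0,0,0,0,0,0,0.076]]'
python3 d.py 444.5 134.5 28 183.2; python3 w.py w3
python3 - <<'E'
from h import *
P=np.load('w3.npy'); im=cv2.imread('pics/w3.png'); h=cv2.cvtColor(im,cv2.COLOR_BGR2HSV)
m=((P[...,2]>34)&(P[...,2]<38)&(h[...,2]>190)).astype(np.uint8)
n,l,st,ce=cv2.connectedComponentsWithStats(m)
for i in range(1,n):
    if st[i,4]>100: print(st[i],np.nanmean(P[l==i],0).round(1))
im,P=cloud('top'); cv2.imwrite('pics/t2.png',cv2.resize(im[150:310,180:440],None,fx=3,fy=3)); np.save('t2.npy',P)
E
```

```text
time: 12.08
tool_pos: [581.1, 228.1, 152.2]
tcp_rot: [179.9, 0.5, -176.7]
ft_force: [0.9, 0.7, 2.9]
finger_gap: 70.4
grip_force: 0.0
time: 12.75
tool_pos: [445.0, 134.3, 145.4]
tcp_rot: [180.0, 0.1, -176.9]
ft_force: [1.3, -0.2, -0.1]
finger_gap: 76.2
grip_force: 0.0
time: 12.92
tool_pos: [445.9, 135.0, 145.1]
tcp_rot: [180.0, 0.1, -176.8]
ft_force: [-0.1, 0.0, -0.9]
finger_gap: 76.1
grip_force: 0.0
after turn: shift m [ 0.0014 -0.0004  0.1171] now-frame [ 0.0016 -0.0004  0.1171] turn [ 0.02  0.07 -0.01]
12.9167 [445.9 135.  145.1] [ 1.7998e+02  7.0000e-02 -1.7681e+02] F [-0.1  0.  -0.9] gap 76.1 grip 0.0 j [ 11.  -9. 113.   0.  76. -83.]
[278 230  30  28 614] [445.5 118.7  35.5]
[326 232  30  27 549] [444.9 147.6  35.5]
```

View pics/t2.png

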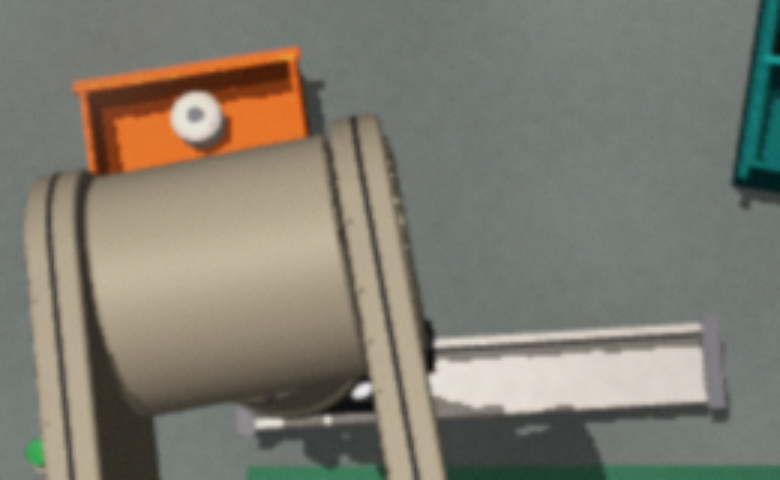

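Arm hides part of the view; one cap stands upright in the basket at (197,117) and the rest of the tray is empty. I'll take the housing by its ends.

```bash
python3 -m handwheel '[[0.001,-0.001,0.02,0,0,0,0.076],[0,0,0.03,0,0,0,0.076],[0,0,0.03,0,0,0,0.076],[0,0,0.02,0,0,0,0.076],[0,0,0.008,0,0,0,0.076],[0,0,0,0,0,0,0.076],[0,0,0,0,0,0,0.076]]'
python3 -m handwheel '[[0,0,0.005,0,0,0,0.076],[0,0,0.004,0,0,0,0.076],[0,0,0,0,0,0,0.07],[0,0,0,0,0,0,0.064],[0,0,0,0,0,0,0.055],[0,0,0,0,0,0,0.055],[0,0,0,0,0,0,0.055]]' 30
python3 d.py 445 134 145 183.2
```

```text
time: 13.6
tool_pos: [444.4, 133.7, 36.9]
tcp_rot: [-180.0, -0.0, -176.8]
ft_force: [0.9, 0.4, 0.8]
finger_gap: 76.2
grip_force: 0.0
time: 14.18
tool_pos: [444.6, 133.6, 28.2]
tcp_rot: [180.0, 0.1, -176.8]
ft_force: [-0.8, -0.6, 3.9]
finger_gap: 59.5
grip_force: 33.1
after turn: shift m [-0.0004  0.0004 -0.1168] now-frame [-0.0006  0.0004 -0.1168] turn [ 0.01  0.06 -0.02]
14.1833 [444.6 133.6  28.2] [ 1.7999e+02  6.0000e-02 -1.7682e+02] F [-0.8 -0.6  3.9] gap 59.5 grip 33.1 j [ 10.   0. 118.  -0.  62. -83.]
```

```bash
python3 -m handwheel '[[0,0,-0.008,0,0,0,0.055],[0,0,-0.015,0,0,0,0.055],[0,0,-0.022,0,0,0,0.055],[0,0,-0.025,0,0,0,0.055],[0,0,-0.01,0,0,0,0.055],[0,0,0,0,0,0,0.055]]'
python3 -m handwheel '[[-0.009,-0.014,0,0,0,0,0.055],[-0.016,-0.025,0,0,0,0,0.055],[-0.02,-0.032,0,0,0,0,0.055],[-0.02,-0.032,0,0,0,0,0.055],[-0.015,-0.024,0,0,0,0,0.055],[-0.008,-0.012,0.01,0,0,0,0.055],[0,0,0.02,0,0,0,0.055],[0,0,0.02,0,0,0,0.055]]'
python3 -m handwheel '[[0,0,0.01,0,0,0,0.055],[0,0,0.005,0,0,0,0.055],[0,0,0,0,0,0,0.055],[0,0,0,0,0,0,0.055]]'
python3 d.py 540 0 24 183.2
```

```text
time: 14.68
tool_pos: [446.3, 133.9, 110.7]
tcp_rot: [180.0, 0.3, -176.8]
ft_force: [0.1, -0.4, -0.3]
finger_gap: 59.1
grip_force: 32.6
time: 15.35
tool_pos: [540.1, -1.7, 56.0]
tcp_rot: [-180.0, 0.0, -176.9]
ft_force: [-0.9, 0.6, -1.5]
finger_gap: 59.1
grip_force: 32.7
time: 15.68
tool_pos: [539.5, -0.2, 42.6]
tcp_rot: [180.0, -0.0, -176.8]
ft_force: [0.2, 0.3, 0.3]
finger_gap: 59.3
grip_force: 32.7
after turn: shift m [-0.0005  0.0001  0.0186] now-frame [-0.0005  0.0001  0.0186] turn [ 0.   -0.02  0.01]
15.6833 [ 5.395e+02 -2.000e-01  4.260e+01] [ 1.8000e+02 -2.0000e-02 -1.7679e+02] F [0.2 0.3 0.3] gap 59.3 grip 32.7 j [ -5.  10. 105.   0.  65. -99.]
```

```bash
python3 -m handwheel '[[0,0,0.008,0,0,0,0.055],[0,0,0.006,0,0,0,0.055],[0,0,0.0025,0,0,0,0.055],[0,0,0,0,0,0,0.055],[0,0,0,0,0,0,0.055]]'
python3 -m handwheel '[[0,0,0.001,0,0,0,0.055],[0,0,0.0005,0,0,0,0.055],[0,0,0,0,0,0,0.055]]'
python3 -m handwheel '[[0,0,0.001,0,0,0,0.055],[0,0,0,0,0,0,0.055]]'
```

```text
time: 16.1
tool_pos: [539.5, -0.3, 25.9]
tcp_rot: [180.0, -0.0, -176.8]
ft_force: [0.1, -0.0, -0.9]
finger_gap: 59.4
grip_force: 32.7
time: 16.35
tool_pos: [539.7, -0.4, 24.6]
tcp_rot: [-180.0, 0.0, -176.8]
ft_force: [-0.1, -0.2, -1.1]
finger_gap: 59.1
grip_force: 32.7
time: 16.52
tool_pos: [539.6, -0.4, 23.5]
tcp_rot: [-180.0, -0.0, -176.8]
ft_force: [-0.4, 0.1, -0.0]
finger_gap: 59.4
grip_force: 32.7
```

```bash
python3 -m handwheel '[[0,0,0.0005,0,0,0,0.055],[0,0,0,0,0,0,0.055]]'
python3 -m handwheel '[[0,0,0.0005,0,0,0,0.055],[0,0,0,0,0,0,0.055]]'
```

```text
time: 16.68
tool_pos: [539.7, -0.4, 23.2]
tcp_rot: [-180.0, 0.0, -176.8]
ft_force: [-1.9, -0.1, 3.1]
finger_gap: 59.4
grip_force: 33.0
time: 16.85
tool_pos: [539.7, -0.4, 23.2]
tcp_rot: [-180.0, -0.0, -176.8]
ft_force: [-4.4, -0.2, 8.1]
finger_gap: 59.6
grip_force: 33.6
```

```bash
python3 -m handwheel '[[0,0,0,0,0,0,0.065],[0,0,0,0,0,0,0.074],[0,0,0,0,0,0,0.074],[0,0,-0.01,0,0,0,0.074],[0,0,-0.03,0,0,0,0.074],[0,0,-0.035,0,0,3,0.074],[0,0,-0.025,0,0,6,0.074],[0,0,-0.01,0,0,7,0.06]]'
python3 -m handwheel '[[0,0,0,0,0,7,0.06],[0,0,0,0,0,7,0.06],[0,0,0,0,0,7,0.06],[0,0,0,0,0,7,0.06],[0,0,0,0,0,7,0.06],[0,0,0,0,0,7,0.06],[0,0,0,0,0,7,0.06],[0,0,0,0,0,7,0.06]]'
python3 -m handwheel '[[0,0,0,0,0,7,0.06],[0,0,0,0,0,7,0.06],[0,0,0,0,0,4,0.06],[0,0,0,0,0,0,0.06],[0,0,0,0,0,0,0.06],[0,0,0,0,0,0,0.06]]'
python3 d.py 539.7 -0.4 25 93.2;python3 w.py w4
python3 - <<'E'
from h import *
P=np.load('w4.npy'); im=cv2.imread('pics/w4.png'); h=cv2.cvtColor(im,cv2.COLOR_BGR2HSV)
m=((P[...,2]>27)&(P[...,2]<34)&(h[...,2]>190)).astype(np.uint8)
n,l,st,ce=cv2.connectedComponentsWithStats(m)
for i in range(1,n):
    if st[i,4]>100: print(st[i],np.nanmean(P[l==i],0).round(1))
E
```

```text
time: 17.52
tool_pos: [542.2, -0.6, 138.2]
tcp_rot: [179.9, 0.4, 166.9]
ft_force: [-0.2, 0.2, -0.6]
finger_gap: 63.7
grip_force: 0.0
time: 18.18
tool_pos: [539.7, -0.4, 133.3]
tcp_rot: [180.0, 0.0, 110.8]
ft_force: [0.0, -0.3, 0.2]
finger_gap: 59.8
grip_force: 0.0
time: 18.68
tool_pos: [539.7, -0.4, 132.9]
tcp_rot: [180.0, 0.0, 93.3]
ft_force: [0.6, 0.9, 0.2]
finger_gap: 60.3
grip_force: 0.0
after turn: shift m [ 0.     -0.      0.1079] now-frame [ 0.     -0.      0.1079] turn [0.02 0.   0.13]
18.6833 [ 5.397e+02 -4.000e-01  1.329e+02] [179.98   0.    93.33] F [0.6 0.9 0.2] gap 60.3 grip 0.0 j [ -5.   3. 102.   0.  74.  -9.]
[302 213  31  31 640] [539.6  13.2  30.5]
[303 261  29  19 362] [541.  -12.8  30.5]
```

View pics/w4.png

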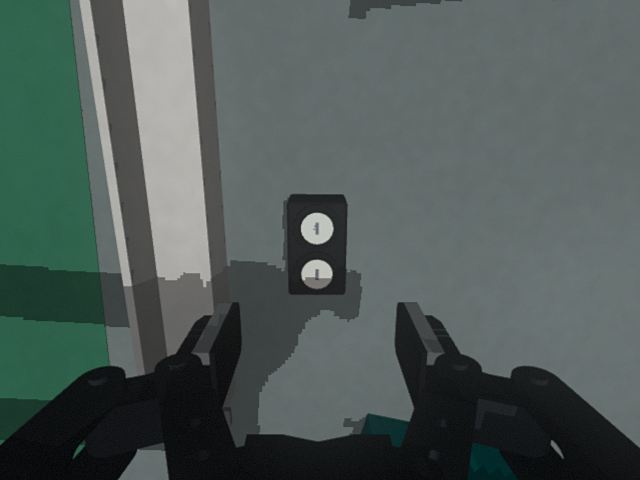

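The housing lies flat at (317,250) with its discs up, square to the tool and centred between the pads. I'll grip its long sides.

```bash
python3 -m handwheel '[[0,0,0.02,0,0,0,0.06],[0,0,0.03,0,0,0,0.06],[0,0,0.03,0,0,0,0.06],[0,0,0.015,0,0,0,0.06],[0,0,0.007,0,0,0,0.06],[0,0,0,0,0,0,0.06],[0,0,0,0,0,0,0.06]]'
python3 -m handwheel '[[0,0,0.005,0,0,0,0.055],[0,0,0.001,0,0,0,0.05],[0,0,0,0,0,0,0.042],[0,0,0,0,0,0,0.03],[0,0,0,0,0,0,0.03],[0,0,0,0,0,0,0.03],[0,0,0,0,0,0,0.03]]' 35
python3 d.py 607.6 -248.7 150 170
```

```text
time: 19.32
tool_pos: [540.0, -0.4, 31.1]
tcp_rot: [180.0, 0.0, 93.2]
ft_force: [-0.5, 0.6, 0.5]
finger_gap: 60.0
grip_force: 0.0
time: 19.9
tool_pos: [540.3, -0.5, 25.4]
tcp_rot: [179.9, 0.0, 93.2]
ft_force: [-0.3, -0.9, 5.9]
finger_gap: 35.6
grip_force: 36.7
after turn: shift m [-0.1094 -0.2328 -0.1246] now-frame [-0.2516  0.0536 -0.1245] turn [ 6.000e-02  6.000e-02 -7.681e+01]
19.9 [ 5.403e+02 -5.000e-01  2.540e+01] [1.7992e+02 1.0000e-02 9.3190e+01] F [-0.3 -0.9  5.9] gap 35.6 grip 36.7 j [ -5.  12. 106.  -0.  63.  -9.]
```

```bash
python3 -m handwheel '[[0,0,-0.01,0,0,0,0.03],[0,0,-0.025,0,0,0,0.03],[0,0,-0.035,0,0,-3,0.03],[0,0,-0.035,0,0,-6,0.03],[0,0,-0.015,0,0,-7,0.03],[0,0,0,0,0,-7,0.03],[0,0,0,0,0,-7,0.03],[0,0,0,0,0,-7,0.03]]'
python3 -m handwheel '[[0,0,0,0,0,-7,0.03],[0,0,0,0,0,-7,0.03],[0,0,0,0,0,-7,0.03],[0,0,0,0,0,-7,0.03],[0,0,0,0,0,-7,0.03],[0,0,0,0,0,-4.8,0.03],[-0.007,-0.015,0,0,0,0,0.03],[-0.014,-0.03,0,0,0,0,0.03]]'
python3 -m handwheel '[[-0.014,-0.03,0,0,0,0,0.03],[-0.015,-0.032,0,0,0,0,0.03],[-0.015,-0.032,0,0,0,0,0.03],[-0.015,-0.032,0,0,0,0,0.03],[-0.014,-0.03,0,0,0,0,0.03],[-0.01,-0.022,0,0,0,0,0.03],[-0.005,-0.01,0,0,0,0,0.03],[0,0,0,0,0,0,0.03]]'
python3 -m handwheel '[[0,0,0,0,0,0,0.03],[0,0,0,0,0,0,0.03]]'
python3 d.py 607.6 -248.7 150 170;python3 w.py w5
```

```text
time: 20.57
tool_pos: [539.8, -0.4, 145.7]
tcp_rot: [180.0, 0.0, 130.5]
ft_force: [-0.1, 0.1, -0.4]
finger_gap: 35.3
grip_force: 36.0
time: 21.23
tool_pos: [551.9, -46.1, 144.7]
tcp_rot: [179.9, -0.1, 170.2]
ft_force: [0.5, 0.4, 0.2]
finger_gap: 35.0
grip_force: 36.0
time: 21.9
tool_pos: [606.3, -251.2, 144.6]
tcp_rot: [-180.0, -0.0, 169.8]
ft_force: [0.3, -0.4, -0.8]
finger_gap: 35.2
grip_force: 36.0
time: 22.07
tool_pos: [606.2, -247.3, 144.4]
tcp_rot: [180.0, -0.0, 170.0]
ft_force: [0.6, 0.6, -1.2]
finger_gap: 35.3
grip_force: 36.0
after turn: shift m [-0.0016 -0.0011 -0.0056] now-frame [-0.0016 -0.0011 -0.0057] turn [ 0.04 -0.05  0.03]
22.0667 [ 606.2 -247.3  144.4] [ 1.7996e+02 -5.0000e-02  1.7003e+02] F [ 0.6  0.6 -1.2] gap 35.3 grip 36.0 j [ -27.   20.   82.    0.   78. -107.]
```

View pics/w5.png

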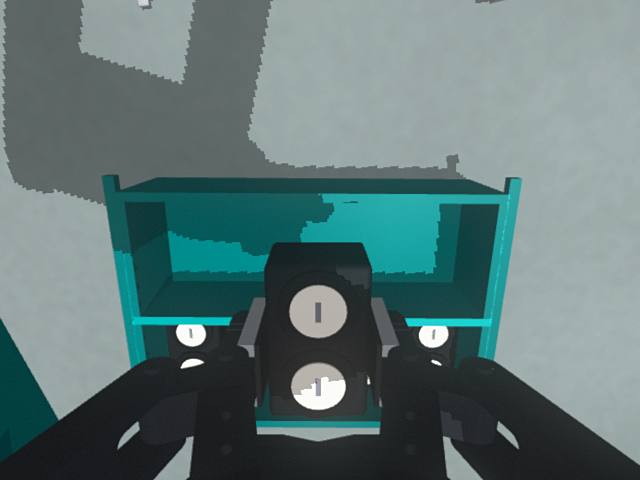

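The housing is held level with its discs at (318,312) and (318,387). Below it are the empty lane, with the near wall top at row 197, and the divider at row 321. I'll measure the housing against the lane.

```bash
python3 - <<'E'
from h import *
P=np.load('w5.npy'); im=cv2.imread('pics/w5.png'); h=cv2.cvtColor(im,cv2.COLOR_BGR2HSV)
teal=(h[...,0]>80)&(h[...,0]<100)&(h[...,1]>100)
a=np.radians(-10); X=np.array([np.cos(a),np.sin(a)]); Y=np.array([-np.sin(a),np.cos(a)]); o=np.array([607.6,-248.7])
q=P[...,:2]-o; lx=q@X; ly=q@Y; z=P[...,2]
for nm,lo,hi in(('near',-50,-20),('divider',25,50)):
    m=teal&(z>56)&(z<63)&(lx>lo)&(lx<hi)&(abs(ly)<95)
    p=np.polyfit(ly[m],lx[m],1); print(nm,m.sum(),'lx range',np.percentile(lx[m],[2,50,98]).round(1),'slope deg',np.degrees(np.arctan(p[0])).round(2),'z',np.median(z[m]).round(1))
m=teal&(z>56)&(z<66)&(abs(ly)>90)&(abs(lx)<20)
print('end walls',[np.percentile(ly[m&(s*ly>0)],[2,50,98]).round(1) for s in(1,-1)])
m=(h[...,2]>120)&(h[...,1]<60)&(z>100); m[:280]=0;m[:,:280]=0;m[:,360:]=0
n,l,st,ce=cv2.connectedComponentsWithStats(m.astype(np.uint8))
for i in range(1,n):
    if st[i,4]>200: print('disc',st[i],np.nanmean(np.dstack([lx,ly,z])[l==i],0).round(1))
k=(z>115)&(z<160); k[:,:262]=0;k[:,380:]=0;k[:230]=0;k[300:]=0
print('near housing top edge lx,z', np.percentile(lx[k],[1,5]).round(1), 'ly',np.percentile(ly[k],[1,99]).round(1),'z',np.percentile(z[k],[1,50,99]).round(1))
print('held bottom lx', np.nanmin(lx[k]), 'TCP local',(np.array([606.2,-247.3])-o)@X,(np.array([606.2,-247.3])-o)@Y)
E
```

```text
near 3760 lx range [-39.3 -36.7 -33.7] slope deg 0.39 z 59.6
divider 1598 lx range [33.3 35.6 39.3] slope deg 0.36 z 59.5
end walls [array([ 96.6, 101. , 106.8]), array([-112.6, -107. , -102.7])]
disc [ 289  285   58   53 2265] [-15.1   0.4 149.5]
disc [ 291  363   55   47 2028] [ 14.    0.5 149.4]
near housing top edge lx,z [-30.8 -30.6] ly [-17.   17.8] z [121.6 146.3 150.2]
held bottom lx -31.131101966269796 TCP local -1.6218383029507675 1.1356234054833703
```

```bash
python3 -m handwheel '[[0,-0.003,0.01,0,0,0.4,0.03],[0,0,0.02,0,0,0,0.03],[0,0,0.013,0,0,0,0.03],[0,0,0.005,0,0,0,0.03],[0,0,0,0,0,0,0.03],[0,0,0,0,0,0,0.03],[0,0,0,0,0,0,0.03]]'
python3 d.py 606.2 -250.5 31 169.6
```

```text
time: 22.7
tool_pos: [606.5, -251.9, 97.4]
tcp_rot: [-180.0, 0.1, 169.6]
ft_force: [0.1, 0.4, 0.1]
finger_gap: 35.0
grip_force: 36.0
after turn: shift m [0.0005 0.0013 0.0664] now-frame [0.0006 0.0013 0.0664] turn [-0.02  0.07 -0.01]
22.7 [ 606.5 -251.9   97.4] [-1.7998e+02  7.0000e-02  1.6959e+02] F [0.1 0.4 0.1] gap 35.0 grip 36.0 j [ -27.   22.   84.    0.   73. -107.]
```

```bash
python3 -m handwheel '[[0.0005,0,0.005,0,0,0,0.03],[0,0,0.01,0,0,0,0.03],[0,0,0.01,0,0,0,0.03],[0,0,0.01,0,0,0,0.03],[0,0,0.01,0,0,0,0.03],[0,0,0.005,0,0,0,0.03],[0,0,0,0,0,0,0.03],[0,0,0,0,0,0,0.03]]'
python3 -m handwheel '[[0,0,0.006,0,0,0,0.03],[0,0,0.004,0,0,0,0.03],[0,0,0.002,0,0,0,0.03],[0,0,0,0,0,0,0.03],[0,0,0,0,0,0,0.03]]'
python3 d.py 606.2 -252 30.4 169.6
```

```text
time: 23.37
tool_pos: [605.0, -251.5, 45.7]
tcp_rot: [180.0, -0.1, 169.6]
ft_force: [-0.3, -0.3, -0.7]
finger_gap: 35.2
grip_force: 36.0
time: 23.78
tool_pos: [605.3, -251.6, 34.4]
tcp_rot: [180.0, -0.0, 169.6]
ft_force: [0.2, 0.2, -0.8]
finger_gap: 35.2
grip_force: 36.0
after turn: shift m [-0.0009 -0.0002  0.004 ] now-frame [-0.0009 -0.0002  0.004 ] turn [ 0.   -0.02 -0.02]
23.7833 [ 605.3 -251.6   34.4] [ 1.8000e+02 -2.0000e-02  1.6958e+02] F [ 0.2  0.2 -0.8] gap 35.2 grip 36.0 j [ -27.   27.   86.   -0.   68. -107.]
```

```bash
python3 -m handwheel '[[-0.0005,0,0.0015,0,0,0,0.03],[0,0,0.001,0,0,0,0.03],[0,0,0,0,0,0,0.03]]'
python3 -m handwheel '[[0,0,0.001,0,0,0,0.03],[0,0,0,0,0,0,0.03]]'
python3 -m handwheel '[[0,0,0.0006,0,0,0,0.03],[0,0,0,0,0,0,0.03]]'
python3 -m handwheel '[[0,0,0.0005,0,0,0,0.03],[0,0,0,0,0,0,0.03]]'
```

```text
time: 24.03
tool_pos: [605.9, -251.8, 31.9]
tcp_rot: [180.0, -0.0, 169.6]
ft_force: [-0.5, 0.5, -0.2]
finger_gap: 34.9
grip_force: 36.0
time: 24.2
tool_pos: [605.8, -251.7, 30.8]
tcp_rot: [180.0, -0.0, 169.6]
ft_force: [0.8, -0.1, -0.9]
finger_gap: 35.0
grip_force: 36.0
time: 24.37
tool_pos: [606.0, -251.8, 30.5]
tcp_rot: [-180.0, 0.0, 169.6]
ft_force: [0.1, -1.9, -1.0]
finger_gap: 35.2
grip_force: 36.0
time: 24.53
tool_pos: [606.0, -251.8, 30.4]
tcp_rot: [-180.0, 0.0, 169.6]
ft_force: [-1.6, 0.6, 3.7]
finger_gap: 35.7
grip_force: 36.5
```

```bash
python3 -m handwheel '[[0,0,0.0006,0,0,0,0.03],[0,0,0,0,0,0,0.03]]'
python3 -m handwheel '[[0,0,0,0,0,0,0.04],[0,0,0,0,0,0,0.046],[0,0,0,0,0,0,0.054],[0,0,0,0,0,0,0.054],[0,0,-0.008,0,0,0,0.054],[0,0,-0.025,0,0,0,0.054],[0,0,-0.035,0,0,0,0.054],[0,0,-0.04,0,0,0,0.054]]'
python3 -m handwheel '[[0,0,-0.02,0,0,0,0.054],[0.01,0,-0.01,0,0,0,0.054],[0.03,0,0,0,0,0,0.054],[0.03,0,0,0,0,0,0.054],[0.03,0,0,0,0,0,0.054],[0.03,0,0,0,0,0,0.054],[0,0,0,0,0,0,0.054],[0,0,0,0,0,0,0.054]]'
python3 -m handwheel '[[0,0.015,0,0,0,0,0.054],[0,0.03,0,0,0,0,0.054],[0,0.035,0,0,0,0,0.054],[0,0.03,0,0,0,0,0.054],[0,0.015,0,0,0,0,0.054],[0,0,0,0,0,0,0.054],[0,0,0,0,0,0,0.054]]'
python3 - <<'E'
from h import *
im,P=cloud('top'); im2,P2=cloud('side'); np.save('t3.npy',P); cv2.imwrite('pics/t3full.png',im)
o=np.zeros((600,800,3),np.uint8); o[:300,:800]=cv2.resize(im[130:280,180:580],None,fx=2,fy=2); o[300:,:390]=cv2.resize(im2[80:380,230:620],(390,300)); 
o[300:,400:800]=cv2.resize(im[130:240,415:560],(400,300)); cv2.imwrite('pics/t3.png',o)
h=cv2.cvtColor(im,cv2.COLOR_BGR2HSV); w=(h[...,1]<60)&(h[...,2]>200); z=np.zeros_like(w)
z[150:235,420:550]=1; w&=z
n,l,st,ce=cv2.connectedComponentsWithStats(w.astype(np.uint8))
for i in range(1,n):
    if st[i,4]>15: print(ce[i].round(1),np.nanmedian(P[l==i],0).round(1))
E
```

```text
time: 24.7
tool_pos: [606.0, -251.8, 30.4]
tcp_rot: [-180.0, 0.0, 169.6]
ft_force: [-5.0, 1.9, 8.5]
finger_gap: 35.5
grip_force: 37.1
time: 25.37
tool_pos: [604.2, -250.9, 136.3]
tcp_rot: [179.9, -0.3, 169.6]
ft_force: [0.4, -0.7, -0.5]
finger_gap: 54.2
grip_force: 0.0
time: 26.03
tool_pos: [476.8, -228.0, 167.6]
tcp_rot: [-180.0, 0.0, 169.5]
ft_force: [0.7, -0.6, -0.0]
finger_gap: 54.1
grip_force: 0.0
time: 26.62
tool_pos: [501.9, -104.9, 168.1]
tcp_rot: [-180.0, 0.1, 169.7]
ft_force: [0.3, -0.4, 0.2]
finger_gap: 54.4
grip_force: 0.0
```

View pics/t3.png

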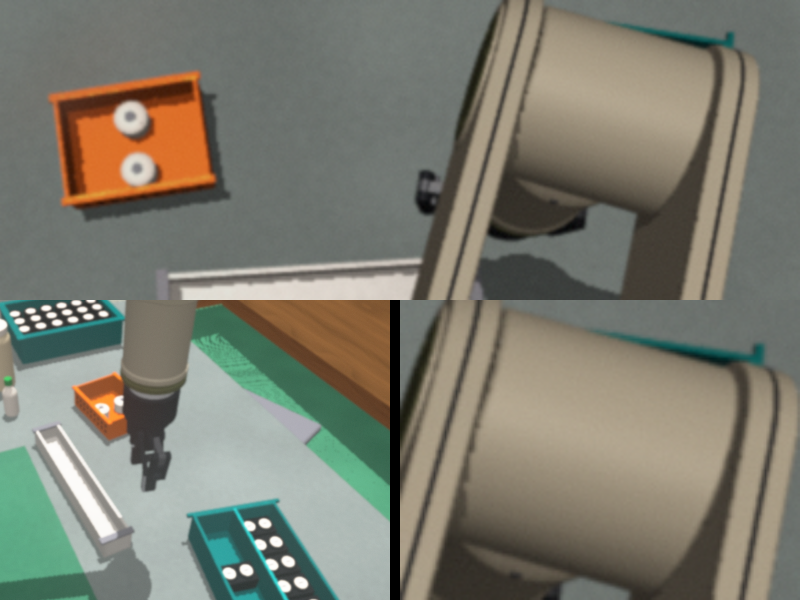

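Both caps stand upright in the basket at (131,118) and (138,168). The side view shows the housing across the lane with its discs up at (238,572), and the tray empty. The arm hides the crate from the top camera, so I'll check straightness numerically from the side camera.

```bash
python3 - <<'E'
from h import *
im,P=cloud('side'); h=cv2.cvtColor(im,cv2.COLOR_BGR2HSV)
a=np.radians(-10.3); X=np.array([np.cos(a),np.sin(a)]); Y=np.array([-np.sin(a),np.cos(a)]); q=P[...,:2]-[607.6,-249]
L=np.dstack([q@X,q@Y,P[...,2]])
w=(h[...,1]<70)&(h[...,2]>170)&(P[...,2]>20)&(P[...,2]<50)&(abs(L[...,0])<100)&(abs(L[...,1])<95)
n,l,st,ce=cv2.connectedComponentsWithStats(w.astype(np.uint8))
for i in range(1,n):
    if st[i,4]>20: print(st[i,4],ce[i].round(),np.nanmean(L[l==i],0).round(1))
E
```

```text
94 [494. 303.] [87.2 77.2 35. ]
77 [480. 305.] [60.2 77.1 35.1]
106 [506. 321.] [87.2 37.  35. ]
84 [491. 324.] [60.1 37.2 35.2]
116 [518. 341.] [87.2 -3.2 35.2]
92 [502. 344.] [59.9 -2.7 35.1]
122 [476. 350.] [14.3 -3.7 34.7]
114 [459. 353.] [-14.   -3.8  35. ]
130 [531. 362.] [ 87.  -42.9  34.9]
104 [515. 365.] [ 59.9 -42.9  35.2]
138 [544. 385.] [ 87.  -82.6  35. ]
110 [528. 388.] [ 59.9 -82.4  35. ]
```

The housing's discs are at the same height as the packed ones, level and straight across, and centred in the lane.

```bash
python3 -c "from bench import r; print(r.hand_in())"
```

```text
the job is handed in; nothing more can be done
None
```

The job is handed in at about 27 s of robot time: both caps stand upright in the orange basket, and the housing lies flat and straight across the empty lane, discs up; I made no contact with the glue bottle, screwdriver or tumbler.

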